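# Set the balance's check weights back on their rail in order of size

### The arm

A 6-joint arm with a two-finger parallel gripper is mounted at the origin on the work surface. World frame = base frame: x ahead of the robot, y to its left, z up, the work surface at z = 0. Lengths are in m, angles in rad, forces in N, time in s.
With the tool pointing down it reaches from about 0.325 to 0.85 m from the base axis. Payload 4.4 kg.
Tool frame: the origin (TCP) lies at the very end of the fingers, on their centre line; the grasp point (between the pads) lies 19 mm behind it (grasp_offset is the z of the grasp point in the tool frame, in m); z points along the fingers, y is the direction in which the jaws open and shut (so a half turn about z gives the same grasp; the last joint's range is limited). The gripper opens to 94 mm and grips with 3 to 60 N. Pads are 16 mm wide; open, the fingers measure 119 mm over their backs; the gripper's body (75 mm by 177 mm) begins 78 mm behind the grasp point.
Start: joints at [0.958, 0.207, 1.542, -0, 1.393, -0.15], TCP at [0.257, 0.515, 0.205] pointing down, gripper open.
Joint ranges: [-2.73, 2.73], [-0.86, 2.22], [0.23, 2.46], [-1.11, 4.25], [0.08, 2.63], [-2.82, 2.82]. Speed limits (rad/s): [2.79, 2.79, 3.14, 3.14, 3.14, 3.14].

### API

Orientations are given as a unit quaternion [x, y, z, w].
In Python, from station import * gives the robot as it stands.
- The arm moves only by the tool send_rows, never from a script. Its argument "targets" is a list of rows, each a list of 4 numbers: the shift along the tool's x, y, z in cm, then the turn about the tool's z in rad. In form: [[x, y, z, roll], ...]. A call has 1 to 12 rows; each row is the pose to reach, as a shift and turn from the pose commanded when the call began, along the tool's axes at that moment; what a row does not reach only later rows make up. A row lasts 1/8 s, in which the tool goes at most 62.5 mm and 10.7 degrees, less where a joint would pass 70% of its speed; a pose out of reach is approached as far as the arm can. A call with a gripper value outside its range is refused whole. "jaw" is the finger opening in cm, from 0 to 9.4, set as the call begins (left out, the last holds). The fingers move at their own pace and stop on an object; the grip force is fixed at half the most. Time passes only in rows, so rows that repeat a pose let the fingers close. It gives the time, the measured TCP pose, the force and the opening at its end, in the units of the state.
- read_state(): the state, without advancing time (a new reading comes with each control period).
- camera(name): name is "scene" or "top" or "wrist"; returns a dict with "frame" (420x560x3 uint8, red, green, blue), "depth" (420x560 float32, m along the optical axis (not along the pixel's ray), 0 where there is no reading), "fov_y" (degrees; the focal length in pixels is half the picture's height over the tangent of half this angle, whatever the lens; pixels are square), "cx", "cy" (the principal point, pixels), "pose" (4x4, takes a point from camera to world coordinates). Camera axes: x right, y up, looking along -z (the intrinsics and any distortion apply to the point x, -y, -z); pixel columns grow to the right and rows downward; lengths in m; the calibration is good to about 2 mm. A picture is of the moment at which its call begins.
- hand_in(): hands the job in, once; it reports no verdict.
The state is a dict: "t": time; "joints": joint angles; "dq": joint speeds; "effort": joint torques, N m; "eef_pos": TCP position; "ee_rot": TCP orientation; "contact_force": force on the tool from outside, world axes, zero at the start; "wrist_torque": the same for the moment, N m; "opening": finger opening in m.
Only numpy, scipy, OpenCV 4.12 (cv2) and the standard library are available. Lean on these libraries where they do the work, as an engineer would, in place of code of your own. Each camera call takes 0.05 s, during which the arm holds its last target.

### The job

The balance check is over: put the four steel check weights from the mat back on their oak rail, where the largest and the smallest weight of the set already stand on the two end pads. Stand the four upright, one in the middle of each free pad, so that the whole row falls in size step by step from the largest to the smallest. Leave the two end weights where they stand, and do not tip any weight over.

Things in the scene. Friction and masses are not known exactly. Their poses are not given: they have to be found in the camera images.
- w_a: largest of the four loose check weights: a polished steel cylinder with a narrower knob on top, 500 g, body 38 mm in diameter and 51 mm high, 67 mm high over all. Stands upright on the mat at the start. Origin: centre of its underside, z up; its yaw means nothing. The mat is 3 mm thick; forceps 8 mm high and a tin 21 mm high lie on it, 40 mm or more from any weight's centre.
- w_b: second largest of the four loose check weights: a polished steel cylinder with a narrower knob on top, 200 g, body 28 mm in diameter and 38 mm high, 50 mm high over all. Stands upright on the mat at the start. Origin: centre of its underside, z up; its yaw means nothing. The loose weights start 100 mm or more apart.
- w_c: third largest of the four loose check weights: a polished steel cylinder with a narrower knob on top, 100 g, body 22 mm in diameter and 29 mm high, 39 mm high over all. Stands upright on the mat at the start. Origin: centre of its underside, z up; its yaw means nothing.
- w_d: smallest of the four loose check weights: a polished steel cylinder with a narrower knob on top, 50 g, body 18 mm in diameter and 21 mm high, 29 mm high over all. Stands upright on the mat at the start. Origin: centre of its underside, z up; its yaw means nothing.
- pad_1: free pad of the weight rail, nearest the robot: a fixed dark felt disc, 52 mm in diameter, 2 mm thick; all four alike. Origin: centre of its underside, x axis along the row, away from the robot; weights stand 2 mm above the origin. The rail is a fixed oak board 364 x 72 mm, 20 mm high, within 0.4 rad of world x, six pads at 58 mm pitch, the end ones taken.
- pad_2: free pad of the weight rail, second from the robot: a fixed dark felt disc, 52 mm in diameter, 2 mm thick; all four alike. Origin: centre of its underside, x axis along the row, away from the robot; weights stand 2 mm above the origin. The pads' top is 22 mm above the table.
- pad_3: free pad of the weight rail, third from the robot: a fixed dark felt disc, 52 mm in diameter, 2 mm thick; all four alike. Origin: centre of its underside, x axis along the row, away from the robot; weights stand 2 mm above the origin.
- pad_4: free pad of the weight rail, farthest from the robot of the free ones: a fixed dark felt disc, 52 mm in diameter, 2 mm thick; all four alike. Origin: centre of its underside, x axis along the row, away from the robot; weights stand 2 mm above the origin.
- kg: the largest weight of the whole set (1 kg): same steel knob shape, 48 mm in diameter, 84 mm high. It stands loose on one of the rail's two end pads, either the near or the far end, 58 mm from the next pad's centre, and stays there. Origin: centre of its underside.
- g20: the smallest weight of the whole set (20 g): same steel knob shape, 13 mm in diameter, 23 mm high. It stands loose on the rail's other end pad and stays there. Origin: centre of its underside.
Mind the look-alikes: they are no part of the job. Leave any blue, brown or green look-alike of the w_b alone.

How it is judged:
By the outcome, as a careful person would: the job done as asked, in the order asked, and still so for the second after the job is handed in, with the robot touching nothing.
It also fails if it takes over 120 s, if anything falls off the work surface, if the arm or the gripper's body presses on something with over 40 N, if the wrist force passes 120 N, or if a joint passes its speed limit or range.

## Working session

There is one attempt and no reset: what is moved stays moved. The work goes in short steps, Python scripts to look and compute and a tool call to move; the robot and the scene stay as the last step left them, time stands still between calls to the robot, and variables do not carry over. Pictures are saved under pics/ and viewed, and the job is handed in when it is done.

Besides the shell and the picture viewer there is one more tool, called by a JSON object that holds its "op" and its "data". send_rows: Moves the arm, as the interface text tells. Its arguments: {"type":"object","properties":{"targets":{"type":"array"},"jaw":{"type":"number"}},"required":["targets"]}

```bash
ls; mkdir -p pics
python3 - <<'E'
from station import *
import cv2,numpy as np
print(read_state())
for n in("scene","top","wrist"):
    c=camera(n); cv2.imwrite(f"pics/{n}0.png",c["frame"][:,:,::-1]); print(n,c["fov_y"],c["cx"],c["cy"],np.round(c["pose"],3).tolist(),[k for k in c])
    np.savez(f"{n}0.npz",**{k:v for k,v in c.items()})
E
```

```text
pics
{'t': 0.0, 'joints': array([ 9.57496095e-01,  2.07403882e-01,  1.54290395e+00, -2.36394355e-06,
        1.39350840e+00, -1.50497995e-01]), 'dq': array([ 0.00040773,  0.00068159, -0.00207087,  0.00049867, -0.00049892,
       -0.00227101]), 'effort': array([-1.08798762e-03, -3.70869434e+01, -2.81419373e+01,  6.97275507e-02,
        3.59994569e-02, -1.43506709e-04]), 'eef_pos': array([0.2562634 , 0.51385528, 0.20432369]), 'ee_rot': array([ 2.29341175e-01,  9.73345462e-01, -1.03213053e-03, -4.13267107e-04]), 'contact_force': array([-1.72684296,  0.62652595, -0.18794374]), 'wrist_torque': array([-0.02308158,  0.01216136,  0.00664961]), 'opening': 0.09414051275036085}
scene 47.321228774219264 277.13509831467115 214.98521427994288 [[0.238, -0.549, 0.801, 1.251], [0.971, 0.116, -0.209, -0.194], [0.022, 0.828, 0.56, 0.562], [0.0, 0.0, 0.0, 1.0]] ['frame', 'depth', 'fov_y', 'cx', 'cy', 'pose']
top 43.17381268377619 273.36126654658085 202.6250531943386 [[0.087, 0.966, -0.244, 0.303], [-0.996, 0.086, -0.014, 0.008], [0.007, 0.245, 0.97, 1.017], [0.0, 0.0, 0.0, 1.0]] ['frame', 'depth', 'fov_y', 'cx', 'cy', 'pose']
wrist 61.87225579581513 283.3532397179199 215.4062502077409 [[0.445, -0.868, -0.219, 0.193], [0.895, 0.431, 0.111, 0.546], [-0.002, -0.245, 0.969, 0.382], [0.0, 0.0, 0.0, 1.0]] ['frame', 'depth', 'fov_y', 'cx', 'cy', 'pose']
```

View pics/scene0.png

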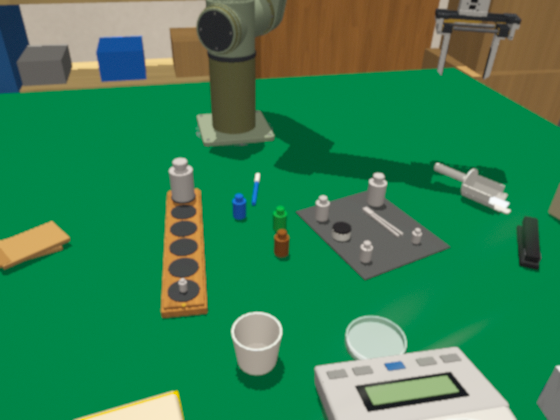

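View pics/top0.png

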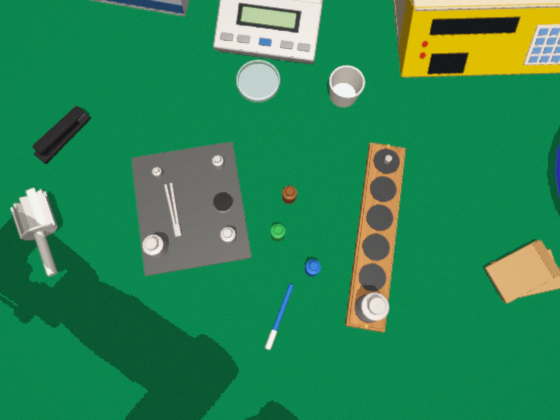

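View pics/wrist0.png

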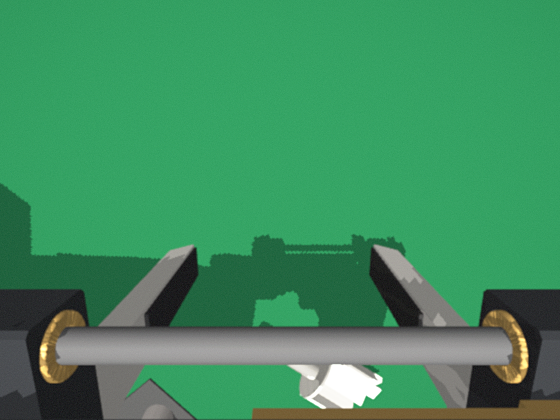

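The pictures show kg at the near end (top 374,306) and g20 at the far end (389,158), so a→pad_1, b→pad_2, c→pad_3 and d→pad_4. In the top view the loose weights are a (152,244), b (228,234), c (217,160) and d (157,171). Blue, green and brown look-alikes stand between the mat and the rail. Next I measure positions.

```bash
cat > h.py <<'E'
import numpy as np,cv2
def cloud(c):
    H,W=c["depth"].shape; f=H/2/np.tan(np.radians(float(c["fov_y"]))/2)
    u,v=np.meshgrid(np.arange(W),np.arange(H)); d=c["depth"].astype(float)
    P=np.stack([(u-c["cx"])/f*d,-(v-c["cy"])/f*d,-d],-1)
    T=np.array(c["pose"]); return P@T[:3,:3].T+T[:3,3]
def pix(c,p):
    T=np.array(c["pose"]); q=(np.array(p)-T[:3,3])@T[:3,:3]; f=420/2/np.tan(np.radians(float(c["fov_y"]))/2)
    return c["cx"]+f*q[0]/-q[2], c["cy"]-f*q[1]/-q[2]
def circ(xy):
    A=np.c_[2*xy,np.ones(len(xy))]; s=np.linalg.lstsq(A,(xy**2).sum(1),rcond=None)[0]
    return s[:2],np.sqrt(s[2]+s[:2]@s[:2])
E
python3 - <<'E'
from h import *
for n,seeds in (("top",dict(a=(152,244),b=(228,234),c=(217,160),d=(157,171),kg=(374,306),g20=(389,158),blue=(313,267),green=(278,231),brown=(290,193),tin=(223,201),p1=(372,276),p2=(376,246),p3=(379,217),p4=(383,189),t1=(60,250),t2=(450,100),t3=(300,350),mat=(190,220))),
 ("scene",dict(a=(377,190),b=(322,210),c=(367,252),d=(417,236),kg=(181,180),g20=(183,286),p1=(184,212),p2=(184,229),p3=(183,247),p4=(183,268)))):
    c=np.load(n+"0.npz"); X=cloud(c)
    print(n)
    for k,(u,v) in seeds.items():
        w=X[v-25:v+26,u-25:u+26].reshape(-1,3); ctr=X[v,u]
        near=w[np.hypot(*(w[:,:2]-ctr[:2]).T)<.04]
        zt=near[:,2].max(); t=near[near[:,2]>zt-.004]
        print(k,ctr.round(4),"zmax %.4f"%zt,len(t),"top mid",((t.max(0)+t.min(0))/2).round(4), "mean",t.mean(0).round(4),"ext",np.ptp(t[:,:2],axis=0).round(3))
E
```

```text
top
a [0.4464 0.2334 0.0696] zmax 0.0758 41 top mid [0.4482 0.2362 0.0738] mean [0.4474 0.236  0.0732] ext [0.021 0.02 ]
b [0.4791 0.1003 0.0562] zmax 0.0583 27 top mid [0.4811 0.1023 0.0564] mean [0.4817 0.1029 0.0557] ext [0.015 0.015]
c [0.6235 0.1381 0.0446] zmax 0.0452 29 top mid [0.6268 0.1388 0.0434] mean [0.6268 0.1389 0.0434] ext [0.011 0.012]
d [0.5947 0.2529 0.0329] zmax 0.0376 9 top mid [0.5971 0.2542 0.0356] mean [0.5964 0.2549 0.0348] ext [0.007 0.008]
kg [ 0.3685 -0.163   0.1083] zmax 0.1117 87 top mid [ 0.3705 -0.1679  0.1097] mean [ 0.3702 -0.1683  0.1087] ext [0.027 0.027]
g20 [ 0.6567 -0.1924  0.0457] zmax 0.0482 10 top mid [ 0.6597 -0.1906  0.0463] mean [ 0.659  -0.1919  0.0461] ext [0.006 0.007]
blue [ 0.4328 -0.06    0.0515] zmax 0.0545 49 top mid [ 0.4349 -0.0608  0.0525] mean [ 0.435  -0.0608  0.0521] ext [0.015 0.016]
green [0.4936 0.0091 0.052 ] zmax 0.0550 29 top mid [0.4971 0.0104 0.053 ] mean [0.4968 0.0101 0.0523] ext [0.015 0.013]
brown [ 0.5685 -0.0073  0.0508] zmax 0.0547 32 top mid [ 0.5725 -0.0067  0.0527] mean [ 0.5732 -0.005   0.0518] ext [0.015 0
[... 1658 characters left out ...]
169   0.107 ] mean [ 0.3706 -0.1693  0.1068] ext [0.029 0.028]
g20 [ 0.665  -0.1927  0.0365] zmax 0.0469 16 top mid [ 0.6583 -0.1925  0.045 ] mean [ 0.6583 -0.1925  0.0448] ext [0.007 0.008]
p1 [ 0.4328 -0.1733  0.0238] zmax 0.0521 2 top mid [ 0.3933 -0.1718  0.0506] mean [ 0.3933 -0.1718  0.0506] ext [0.    0.004]
p2 [ 0.4914 -0.178   0.0239] zmax 0.0252 517 top mid [ 0.4912 -0.1792  0.0232] mean [ 0.4925 -0.1792  0.0228] ext [0.079 0.064]
p3 [ 0.5456 -0.1843  0.0228] zmax 0.0259 448 top mid [ 0.5459 -0.1828  0.0239] mean [ 0.5462 -0.1837  0.023 ] ext [0.079 0.061]
p4 [ 0.6038 -0.189   0.0224] zmax 0.0255 575 top mid [ 0.6037 -0.188   0.0235] mean [ 0.6026 -0.1883  0.0228] ext [0.079 0.064]
```

```bash
cat >> h.py <<'E'
def ray(c,uv,z):
    f=420/2/np.tan(np.radians(float(c["fov_y"]))/2); T=np.array(c["pose"]); uv=np.atleast_2d(uv).astype(float)
    d=np.c_[(uv[:,0]-c["cx"])/f,-(uv[:,1]-c["cy"])/f,-np.ones(len(uv))]@T[:3,:3].T
    return T[:3,3]+d*((z-T[2,3])/d[:,2])[:,None]
E
python3 - <<'E'
from h import *
R={}
for n,seeds in (("top",[(372,276),(376,246),(379,217),(383,189),(386,161)]),("scene",[(184,212),(184,229),(183,247),(183,268),(183,291)])):
    c=np.load(n+"0.npz"); g=c["frame"].astype(int)
    m=(g.max(2)<85)&((g.max(2)-g.min(2))<25); m=m.astype(np.uint8)
    nl,L,st,ce=cv2.connectedComponentsWithStats(m,connectivity=4)
    for i,(u,v) in enumerate(seeds):
        l=L[v,u]
        if l==0: print(n,i+1,"no",g[v,u]);continue
        cn,_=cv2.findContours((L==l).astype(np.uint8),cv2.RETR_EXTERNAL,cv2.CHAIN_APPROX_NONE)
        p=cn[0][:,0]; w=ray(c,p,.022); cc,r=circ(w[:,:2]); 
        print(n,"pad",i+1,st[l][:5],"center",cc.round(4),"r %.4f"%r,"ext",np.ptp(w[:,:2],axis=0).round(4)); R[n,i]=cc
    # rail outline (orange)
    h=cv2.cvtColor(c["frame"],cv2.COLOR_RGB2HSV)
for n in("top","scene"):
    q=[(i,R[n,i]) for i in range(5) if (n,i) in R]; I=np.array([i for i,_ in q]);Y=np.array([v for _,v in q])
    fx=np.polyfit(I,Y,1); print(n,fx, "pitch",np.hypot(*fx[0]),"yaw",np.arctan2(fx[0][1],fx[0][0]),"resid",(Y-(I[:,None]*fx[0]+fx[1])).round(4).tolist(), "kgpad",(fx[1]-fx[0]).round(4))
E
```

```text
top 1 no [92 90 90]
top 2 no [87 86 84]
top pad 3 [369 206  22  23 216] center [ 0.5457 -0.1858] r 0.0172 ext [0.0434 0.0407]
top pad 4 [371 178  24  23 432] center [ 0.6011 -0.187 ] r 0.0225 ext [0.0454 0.0453]
top 5 no [133 126 122]
scene pad 1 [172 205  23  13 233] center [ 0.4268 -0.1743] r 0.0219 ext [0.046  0.0443]
scene pad 2 [171 222  25  14 264] center [ 0.4861 -0.1797] r 0.0216 ext [0.044  0.0454]
scene pad 3 [171 240  25  15 311] center [ 0.5439 -0.1841] r 0.0218 ext [0.0442 0.0442]
scene pad 4 [170 259  28  18 375] center [ 0.6013 -0.1885] r 0.0222 ext [0.0455 0.0456]
scene 5 no [121 115 110]
top [[ 0.05542979 -0.00114652]
 [ 0.43479127 -0.18351776]] pitch 0.05544164501749822 yaw -0.02068119581267768 resid [[0.0, -0.0], [-0.0, 0.0]] kgpad [ 0.3794 -0.1824]
scene [[ 0.05813588 -0.004706  ]
 [ 0.42732782 -0.17457907]] pitch 0.05832604371020475 yaw -0.0807722193326098 resid [[-0.0005, 0.0003], [0.0006, -0.0004], [0.0003, -0.0001], [-0.0004, 0.0002]] kgpad [ 0.3692 -0.1699]
```

Run:
```python
from h import *
R={}
for n,seeds in (("top",[(372,276),(376,246),(379,217),(383,189)]),("scene",[(184,212),(184,229),(183,247),(183,268)])):
    c=np.load(n+"0.npz"); g=c["frame"].astype(int)
    for i,(u,v) in enumerate(seeds):
      for T in (50,):
        m=(((g.max(2)-g.min(2))<T)&(g.max(2)<125)).astype(np.uint8)
        w0=np.zeros_like(m); r=19; w0[v-r:v+r,u-r:u+r]=1; m&=w0
        nl,L,st,ce=cv2.connectedComponentsWithStats(m,connectivity=4)
        l=L[v,u]; cn,_=cv2.findContours((L==l).astype(np.uint8),cv2.RETR_EXTERNAL,cv2.CHAIN_APPROX_NONE)
        p=cn[0][:,0]; w=ray(c,p,.022)[:,:2]; cc,r=circ(w)
        for _ in range(4):
            e=np.abs(np.hypot(*(w-cc).T)-r); cc,r=circ(w[e<.003])
        print(n,i+1,st[l],cc.round(4),"r %.4f"%r,(e<.003).mean().round(2)); R[n,i]=cc
    Y=np.array([R[n,i] for i in range(4)]);I=np.arange(4); fx=np.polyfit(I,Y,1)
    print(fx.tolist(),"pitch",np.hypot(*fx[0]),"yaw",np.arctan2(fx[0][1],fx[0][0]),(fx[1]-fx[0]).round(4),(fx[1]+4*fx[0]).round(4))
```

```text
top 1 [359 264  27  27 574] [ 0.4277 -0.1731] r 0.0244 1.0
top 2 [363 234  26  26 544] [ 0.4858 -0.1778] r 0.0242 1.0
top 3 [367 205  26  26 521] [ 0.5435 -0.1827] r 0.0242 1.0
top 4 [370 177  26  25 507] [ 0.6011 -0.1871] r 0.0244 1.0
[[0.05776727832187201, -0.004690307495550367], [0.42785613743498074, -0.17310293181784203]] pitch 0.05795737596820132 yaw -0.08101543859180806 [ 0.3701 -0.1684] [ 0.6589 -0.1919]
scene 1 [171 193  25  26 368] [ 0.4082 -0.1715] r 0.0329 0.12
scene 2 [171 221  26  16 305] [ 0.4853 -0.1793] r 0.0235 1.0
scene 3 [170 238  27  18 361] [ 0.5431 -0.1841] r 0.0237 1.0
scene 4 [169 258  29  20 430] [ 0.6008 -0.1886] r 0.0239 1.0
[[0.06357142260174867, -0.005609130602982947], [0.41396438056584506, -0.1724617517945811]] pitch 0.0638183995234246 yaw -0.08800561647795092 [ 0.3504 -0.1669] [ 0.6683 -0.1949]
```

```bash
cat >> h.py <<'E'
from scipy.spatial.transform import Rotation as Ro
W=dict(a=(.4483,.236),b=(.4811,.1022),c=(.6266,.1386),d=(.5973,.2543))
P=dict(a=(.4275,-.1735),b=(.4855,-.1785),c=(.5434,-.1832),d=(.601,-.188))
def show(s): print("t %.2f"%s["t"],s["eef_pos"].round(4),"F",s["contact_force"].round(1),"op %.4f"%s["opening"],"q",s["joints"].round(2))
def go(pos,q,tgt,ang=np.pi/2-.081):
    R=Ro.from_quat(q).as_matrix(); d=(np.array(tgt)-pos)@R
    y=np.arctan2(R[1,1],R[0,1]); e=(ang-y+np.pi/2)%np.pi-np.pi/2
    print("tool shift cm",(d*100).round(2),"roll",round(-e,3))
E
python3 - <<'E'
from h import *
go(np.array([.257,.515,.205]),[0.22934,0.97335,0,0],(*W['a'],.13))
E
```

```text
tool shift cm [-29.57 -16.42   7.5 ] roll -0.382
```

{"op": "send_rows", "data": {"targets": [[-3, -1.6, 0.5, -0.05], [-7, -3.9, 1.5, -0.1], [-11.5, -6.4, 2.5, -0.15], [-16, -8.9, 3.5, -0.2], [-20.5, -11.4, 4.5, -0.25], [-24.5, -13.6, 5.2, -0.3], [-27.5, -15.3, 5.5, -0.34], [-29, -16.1, 5.5, -0.38], [-29.6, -16.4, 5.5, -0.382], [-29.6, -16.4, 5.5, -0.382], [-29.6, -16.4, 5.5, -0.382]], "jaw": 6.5}}

```text
t: 1.52
eef_pos: [0.4479, 0.2363, 0.1504]
ee_rot: [0.04, 0.999, 0.0, -0.0]
contact_force: [0.3, 0.0, 0.6]
opening: 0.0652
```

Run:
```python
from h import *
from station import *
s=read_state(); show(s)
go(s["eef_pos"],s["ee_rot"],(*W['a'],.018))
c=camera("wrist"); cv2.imwrite("pics/w1.png",c["frame"][:,:,::-1])
```

```text
t 1.52 [0.4479 0.2363 0.1504] F [0.3 0.  0.6] op 0.0652 q [ 0.31  0.11  1.77  0.    1.26 -1.18]
tool shift cm [-0.05 -0.02 13.24] roll 0.001
```

View pics/w1.png

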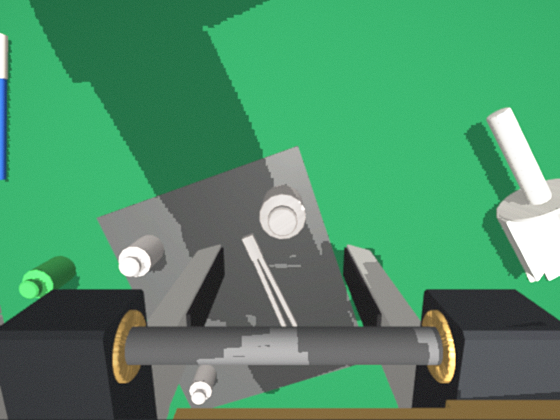

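The wrist view shows w_a at (282,215), centred between the finger tips (222 and 345). I'll check the position with the wrist depth.

Run:
```python
from h import *
from station import *
c=camera("wrist"); X=cloud(c)
for k,z in (("a",.070),("b",.053)):
    w=X.reshape(-1,3); w=w[(np.hypot(*(w[:,:2]-W[k]).T)<.03)]; zt=np.percentile(w[:,2],99); t=w[w[:,2]>zt-.004]
    print(k,zt.round(4),((t.max(0)+t.min(0))/2).round(4),t.mean(0).round(4))
```

```text
a 0.2795 [0.4258 0.239  0.2782] [0.4249 0.238  0.2789]
b 0.0525 [0.4815 0.1029 0.0511] [0.4806 0.1034 0.0514]
```

{"op": "send_rows", "data": {"targets": [[0, 0, 2], [0, 0, 5], [0, 0, 8], [0, 0, 10.5], [0, 0, 12], [0, 0, 12.8], [0, 0, 13.2], [0, 0, 13.2], [0, 0, 13.2]]}}

```text
schema error: expected 4 numbers
```

{"op": "send_rows", "data": {"targets": [[0, 0, 2, 0], [0, 0, 5, 0], [0, 0, 8, 0], [0, 0, 10.5, 0], [0, 0, 12, 0], [0, 0, 12.8, 0], [0, 0, 13.2, 0], [0, 0, 13.2, 0], [0, 0, 13.2, 0]]}}

```text
t: 2.75
eef_pos: [0.4491, 0.2358, 0.0192]
ee_rot: [0.04, 0.999, 0.0, 0.001]
contact_force: [-0.1, -0.6, -0.1]
opening: 0.0651
```

{"op": "send_rows", "data": {"targets": [[0, 0, 0, 0], [0, 0, 0, 0], [0, 0, 0, 0], [0, 0, 0, 0], [0, 0, 0, 0], [0, 0, 0, 0]], "jaw": 3}}

```text
t: 3.5
eef_pos: [0.4484, 0.2355, 0.0186]
ee_rot: [0.04, 0.999, -0.0, 0.0]
contact_force: [-0.0, -1.8, 1.6]
opening: 0.0374
```

{"op": "send_rows", "data": {"targets": [[0, 0, -0.5, 0], [0, 0, -1.5, 0], [0, 0, -3, 0], [0, 0, -5, 0], [0, 0, -7, 0], [0, 0, -9, 0], [0, 0, -10.5, 0], [0, 0, -11, 0], [0, 0, -11, 0]]}}

```text
t: 4.62
eef_pos: [0.4483, 0.2356, 0.1286]
ee_rot: [0.04, 0.999, 0.0, 0.0]
contact_force: [0.1, -0.3, -5.0]
opening: 0.0376
```

Run:
```python
from h import *
from station import *
s=read_state(); show(s)
go(s["eef_pos"],s["ee_rot"],(*P['a'],.13))
```

```text
t 4.62 [0.4483 0.2356 0.1286] F [ 0.1 -0.3 -5. ] op 0.0376 q [ 0.31  0.14  1.79  0.    1.21 -1.18]
tool shift cm [ -1.23 -40.95  -0.15] roll 0.0
```

{"op": "send_rows", "data": {"targets": [[-0.05, -1.5, 0, 0], [-0.15, -4.5, 0, 0], [-0.25, -8.5, 0, 0], [-0.4, -13, 0, 0], [-0.55, -18, 0, 0], [-0.7, -23, 0, 0], [-0.85, -28, 0, 0], [-1, -32.5, 0, 0], [-1.1, -36.5, 0, 0], [-1.2, -39.5, 0, 0], [-1.2, -40.9, 0, 0], [-1.2, -40.9, 0, 0]]}}

```text
t: 6.12
eef_pos: [0.4266, -0.1733, 0.1279]
ee_rot: [0.041, 0.999, 0.001, -0.001]
contact_force: [-0.2, 0.4, -5.6]
opening: 0.0373
```

Run:
```python
from h import *
from station import *
s=read_state(); show(s)
go(s["eef_pos"],s["ee_rot"],(*P['a'],.022+.0156))
for n in("top","scene"):
    c=camera(n); cv2.imwrite(f"pics/{n}2.png",c["frame"][:,:,::-1])
```

```text
t 6.12 [ 0.4266 -0.1733  0.1279] F [-0.2  0.4 -5.6] op 0.0373 q [-0.57  0.04  1.89  0.    1.2  -2.06]
tool shift cm [-0.1  -0.02  9.03] roll -0.002
```

View pics/scene2.png

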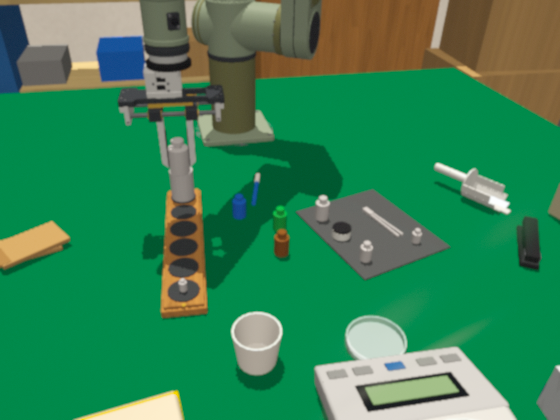

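The scene view shows w_a hanging upright in the jaws (182,175) over pad_1, clear of kg. I lower it slowly.

{"op": "send_rows", "data": {"targets": [[-0.1, 0, 1.5, 0], [-0.1, 0, 3.5, 0], [-0.1, 0, 5.5, 0], [-0.1, 0, 7.2, 0], [-0.1, 0, 8.2, 0], [-0.1, 0, 8.6, 0], [-0.1, 0, 8.8, 0], [-0.1, 0, 8.9, 0], [-0.1, 0, 8.9, 0]]}}

```text
t: 7.35
eef_pos: [0.4287, -0.1734, 0.0399]
ee_rot: [0.04, 0.999, -0.0, 0.0]
contact_force: [0.2, 1.1, -4.3]
opening: 0.0377
```

{"op": "send_rows", "data": {"targets": [[0, 0, 0.05, 0], [0, 0, 0.1, 0], [0, 0, 0.15, 0], [0, 0, 0.2, 0], [0, 0, 0.2, 0], [0, 0, 0.2, 0]]}}

```text
t: 8.1
eef_pos: [0.4283, -0.1731, 0.0376]
ee_rot: [0.04, 0.999, -0.0, -0.0]
contact_force: [-0.9, 0.2, -2.5]
opening: 0.0377
```

{"op": "send_rows", "data": {"targets": [[0, 0, 0.03, 0], [0, 0, 0.06, 0], [0, 0, 0.06, 0], [0, 0, 0.06, 0]]}}

```text
t: 8.6
eef_pos: [0.4284, -0.1731, 0.0376]
ee_rot: [0.04, 0.999, -0.0, -0.0]
contact_force: [-3.2, 2.0, 5.2]
opening: 0.0374
```

{"op": "send_rows", "data": {"targets": [[0, 0, 0, 0], [0, 0, 0, 0], [0, 0, 0, 0], [0, 0, 0, 0]], "jaw": 6.5}}

```text
t: 9.1
eef_pos: [0.4285, -0.1732, 0.0369]
ee_rot: [0.04, 0.999, -0.0, 0.0]
contact_force: [-0.4, -1.4, 0.3]
opening: 0.0647
```

{"op": "send_rows", "data": {"targets": [[0, 0, -1, 0], [0, 0, -3, 0], [0, 0, -6, 0], [0, 0, -9, 0], [0, 0, -11, 0], [0, 0, -12, 0], [0, 0, -12, 0], [0, 0, -12, 0]]}}

```text
t: 10.1
eef_pos: [0.4276, -0.1727, 0.1559]
ee_rot: [0.04, 0.999, 0.0, -0.001]
contact_force: [-0.1, -0.4, 0.3]
opening: 0.065
```

Run:
```python
from h import *
from station import *
s=read_state(); show(s)
go(s["eef_pos"],s["ee_rot"],(*W['b'],.14))
```

```text
t 10.10 [ 0.4276 -0.1727  0.1559] F [-0.1 -0.4  0.3] op 0.0650 q [-0.57  0.01  1.86 -0.    1.27 -2.06]
tool shift cm [-3.11 27.83  1.61] roll 0.0
```

{"op": "send_rows", "data": {"targets": [[-0.2, 1.5, 0, 0], [-0.6, 5, 0, 0], [-1.1, 9.5, 0, 0], [-1.6, 14, 0, 0], [-2.1, 18.5, 0, 0], [-2.6, 22.8, 0, 0], [-2.9, 26, 0, 0], [-3.1, 27.8, 0, 0], [-3.1, 27.8, 0, 0], [-3.1, 27.8, 0, 0]], "jaw": 5}}

```text
t: 11.35
eef_pos: [0.4814, 0.1008, 0.1566]
ee_rot: [0.041, 0.999, -0.0, -0.0]
contact_force: [-0.4, -0.0, 0.1]
opening: 0.05
```

Run:
```python
from h import *
from station import *
s=read_state(); show(s)
go(s["eef_pos"],s["ee_rot"],(*W['b'],.009))
c=camera("top"); X=cloud(c)
cv2.imwrite("pics/top3.png",c["frame"][:,:,::-1])
c=camera("scene"); cv2.imwrite("pics/scene3.png",c["frame"][:,:,::-1]);X=cloud(c).reshape(-1,3)
for k,p in (("a",P["a"]),("kg",(.371,-.169))):
    w=X[np.hypot(*(X[:,:2]-p).T)<.03]; zt=w[:,2].max(); t=w[w[:,2]>zt-.004]; print(k,zt,((t.max(0)+t.min(0))/2).round(4))
```

```text
t 11.35 [0.4814 0.1008 0.1566] F [-0.4 -0.   0.1] op 0.0500 q [ 0.03  0.08  1.79 -0.    1.27 -1.46]
tool shift cm [ 0.03  0.15 14.76] roll -0.0
a 0.09147434129818127 [ 0.4275 -0.1721  0.0897]
kg 0.10875768554328014 [ 0.3692 -0.169   0.107 ]
```

View pics/scene3.png

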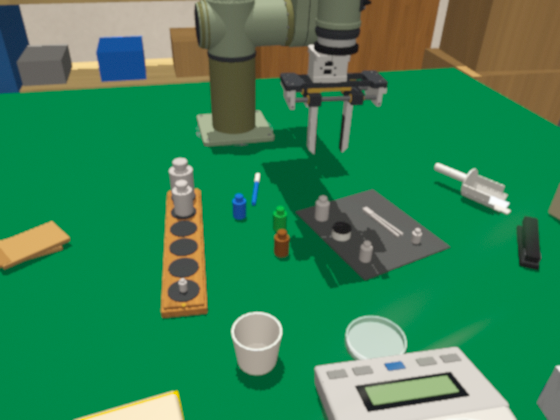

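w_a stands upright on pad_1 (182,200), measured about 1 mm from the centre, and kg hasn't moved. Next is w_b.

{"op": "send_rows", "data": {"targets": [[0, 0.1, 2, 0], [0, 0.1, 5, 0], [0, 0.1, 8.5, 0], [0, 0.1, 11.5, 0], [0, 0.1, 13.2, 0], [0, 0.1, 14.2, 0], [0, 0.1, 14.7, 0], [0, 0.1, 14.7, 0], [0, 0.1, 14.7, 0]]}}

```text
t: 12.58
eef_pos: [0.4826, 0.1025, 0.0107]
ee_rot: [0.04, 0.999, 0.0, 0.001]
contact_force: [-0.3, 0.2, -0.1]
opening: 0.0497
```

{"op": "send_rows", "data": {"targets": [[0, 0, 0, 0], [0, 0, 0, 0], [0, 0, 0, 0], [0, 0, 0, 0], [0, 0, 0, 0], [0, 0, 0, 0]], "jaw": 2}}

```text
t: 13.32
eef_pos: [0.4819, 0.1024, 0.0101]
ee_rot: [0.04, 0.999, -0.0, 0.0]
contact_force: [-0.9, -0.6, 4.0]
opening: 0.0276
```

Gripped, with the opening at 27.6 mm against the 28 mm body. I lift by 12 cm.

{"op": "send_rows", "data": {"targets": [[0, 0, -0.5, 0], [0, 0, -1.5, 0], [0, 0, -3, 0], [0, 0, -5.5, 0], [0, 0, -8, 0], [0, 0, -10.5, 0], [0, 0, -12, 0], [0, 0, -12, 0], [0, 0, -12, 0]]}}

```text
t: 14.45
eef_pos: [0.4809, 0.1024, 0.129]
ee_rot: [0.04, 0.999, -0.0, -0.001]
contact_force: [-0.3, -0.2, -2.1]
opening: 0.0276
```

Run:
```python
from h import *
from station import *
s=read_state(); show(s)
go(s["eef_pos"],s["ee_rot"],(*P['b'],.13))
```

```text
t 14.45 [0.4809 0.1024 0.129 ] F [-0.3 -0.2 -2.1] op 0.0276 q [ 0.03  0.11  1.82 -0.    1.21 -1.46]
tool shift cm [ -2.72 -27.97  -0.1 ] roll 0.0
```

{"op": "send_rows", "data": {"targets": [[-0.2, -1.5, 0, 0], [-0.5, -5, 0, 0], [-0.9, -9.5, 0, 0], [-1.4, -14, 0, 0], [-1.8, -18.5, 0, 0], [-2.2, -22.8, 0, 0], [-2.5, -26, 0, 0], [-2.7, -28, 0, 0], [-2.7, -28, 0, 0], [-2.7, -28, 0, 0]]}}

```text
t: 15.7
eef_pos: [0.4856, -0.1778, 0.1294]
ee_rot: [0.04, 0.999, 0.001, -0.001]
contact_force: [-0.2, 0.2, -2.9]
opening: 0.0275
```

Run:
```python
from h import *
from station import *
s=read_state(); show(s)
go(s["eef_pos"],s["ee_rot"],(*P['b'],.029))
```

```text
t 15.70 [ 0.4856 -0.1778  0.1294] F [-0.2  0.2 -2.9] op 0.0275 q [-0.52  0.16  1.76  0.    1.22 -2.01]
tool shift cm [-0.   -0.08 10.04] roll 0.001
```

{"op": "send_rows", "data": {"targets": [[0, -0.05, 1.5, 0], [0, -0.05, 4, 0], [0, -0.05, 6.5, 0], [0, -0.05, 8.3, 0], [0, -0.05, 9.3, 0], [0, -0.05, 9.7, 0], [0, -0.05, 9.85, 0], [0, -0.05, 9.95, 0], [0, -0.05, 10.05, 0], [0, -0.05, 10.1, 0], [0, -0.05, 10.1, 0], [0, -0.05, 10.1, 0]]}}

```text
t: 17.2
eef_pos: [0.4862, -0.1794, 0.0291]
ee_rot: [0.04, 0.999, -0.0, 0.0]
contact_force: [0.1, 0.2, -0.0]
opening: 0.0275
```

{"op": "send_rows", "data": {"targets": [[0, 0, 0.03, 0], [0, 0, 0.06, 0], [0, 0, 0.06, 0], [0, 0, 0.06, 0]]}}

```text
t: 17.7
eef_pos: [0.4862, -0.1795, 0.0291]
ee_rot: [0.04, 0.999, -0.0, 0.0]
contact_force: [-1.7, 0.5, 5.1]
opening: 0.0275
```

In contact with the pad at about 5 N, so I release and rise.

{"op": "send_rows", "data": {"targets": [[0, 0, 0, 0], [0, 0, 0, 0], [0, 0, 0, 0], [0, 0, 0, 0]], "jaw": 5}}

```text
t: 18.2
eef_pos: [0.486, -0.1792, 0.0281]
ee_rot: [0.04, 0.999, 0.0, -0.0]
contact_force: [-0.2, -0.4, 1.5]
opening: 0.0501
```

{"op": "send_rows", "data": {"targets": [[0, 0, -1, 0], [0, 0, -3, 0], [0, 0, -6, 0], [0, 0, -9, 0], [0, 0, -11, 0], [0, 0, -12, 0], [0, 0, -12, 0], [0, 0, -12, 0]]}}

```text
t: 19.2
eef_pos: [0.4853, -0.1789, 0.1473]
ee_rot: [0.04, 0.999, 0.0, -0.001]
contact_force: [0.0, -0.4, 0.0]
opening: 0.0503
```

Run:
```python
from h import *
from station import *
s=read_state(); show(s)
go(s["eef_pos"],s["ee_rot"],(*W['c'],.14))
```

```text
t 19.20 [ 0.4853 -0.1789  0.1473] F [ 0.  -0.4  0. ] op 0.0503 q [-0.52  0.14  1.74  0.    1.26 -2.01]
tool shift cm [-11.52  32.78   0.74] roll 0.0
```

{"op": "send_rows", "data": {"targets": [[-0.5, 1.5, 0, 0], [-1.7, 4.8, 0, 0], [-3.2, 9.1, 0, 0], [-4.8, 13.6, 0, 0], [-6.4, 18.2, 0, 0], [-8, 22.7, 0, 0], [-9.5, 27, 0, 0], [-10.7, 30.5, 0, 0], [-11.4, 32.4, 0, 0], [-11.5, 32.8, 0, 0], [-11.5, 32.8, 0, 0], [-11.5, 32.8, 0, 0]], "jaw": 4.4}}

```text
t: 20.7
eef_pos: [0.6268, 0.1371, 0.1482]
ee_rot: [0.041, 0.999, -0.0, -0.0]
contact_force: [-0.3, -0.5, -0.9]
opening: 0.044
```

Run:
```python
from h import *
from station import *
s=read_state(); show(s)
go(s["eef_pos"],s["ee_rot"],(*W['c'],.0065))
c=camera("scene"); cv2.imwrite("pics/scene4.png",c["frame"][:,:,::-1]);X=cloud(c).reshape(-1,3)
for k,p in (("a",P["a"]),("b",P["b"]),("kg",(.371,-.169)),("c",W["c"])):
    w=X[np.hypot(*(X[:,:2]-p).T)<.024]; w=w[w[:,2]<.12]; zt=w[:,2].max(); t=w[w[:,2]>zt-.004]; print(k,zt,((t.max(0)+t.min(0))/2).round(4))
```

```text
t 20.70 [0.6268 0.1371 0.1482] F [-0.3 -0.5 -0.9] op 0.0440 q [ 0.08  0.39  1.42 -0.    1.33 -1.41]
tool shift cm [ 0.02  0.15 14.17] roll -0.001
a 0.0913668384568661 [ 0.4277 -0.1722  0.0894]
b 0.0751055851864258 [ 0.4861 -0.1787  0.0732]
kg 0.10873236161287919 [ 0.3681 -0.169   0.1068]
c 0.04435337475066681 [0.6256 0.1382 0.0424]
```

View pics/scene4.png

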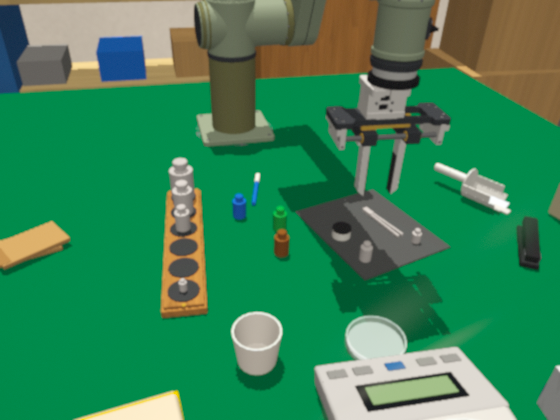

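w_b stands on pad_2 (182,218), measured within 1 mm of its centre. Next is w_c.

{"op": "send_rows", "data": {"targets": [[0, 0.1, 2, 0], [0, 0.1, 5, 0], [0, 0.1, 8.5, 0], [0, 0.1, 11.2, 0], [0, 0.1, 12.8, 0], [0, 0.1, 13.6, 0], [0, 0.1, 14, 0], [0, 0.1, 14.1, 0], [0, 0.1, 14.1, 0], [0, 0.1, 14.1, 0]]}}

```text
t: 22.0
eef_pos: [0.6278, 0.1395, 0.008]
ee_rot: [0.04, 0.999, 0.0, 0.001]
contact_force: [-0.3, -0.2, 0.6]
opening: 0.0437
```

{"op": "send_rows", "data": {"targets": [[0, 0, 0, 0], [0, 0, 0, 0], [0, 0, 0, 0], [0, 0, 0, 0], [0, 0, 0, 0], [0, 0, 0, 0]], "jaw": 1.4}}

```text
t: 22.75
eef_pos: [0.6272, 0.1393, 0.0074]
ee_rot: [0.04, 0.999, -0.0, 0.0]
contact_force: [-0.4, -1.1, 1.8]
opening: 0.0214
```

{"op": "send_rows", "data": {"targets": [[0, 0, -0.5, 0], [0, 0, -1.5, 0], [0, 0, -3, 0], [0, 0, -5.5, 0], [0, 0, -8, 0], [0, 0, -10.5, 0], [0, 0, -12, 0], [0, 0, -12, 0], [0, 0, -12, 0]]}}

```text
t: 23.88
eef_pos: [0.6264, 0.1393, 0.1263]
ee_rot: [0.04, 0.999, -0.0, -0.001]
contact_force: [0.0, 0.1, -1.3]
opening: 0.0217
```

Run:
```python
from h import *
from station import *
s=read_state(); show(s)
go(s["eef_pos"],s["ee_rot"],(*P['c'],.127))
```

```text
t 23.88 [0.6264 0.1393 0.1263] F [ 0.   0.1 -1.3] op 0.0217 q [ 0.08  0.42  1.44  0.    1.29 -1.41]
tool shift cm [  5.67 -32.81  -0.05] roll 0.0
```

{"op": "send_rows", "data": {"targets": [[0.3, -1.5, 0, 0], [0.8, -4.8, 0, 0], [1.6, -9.1, 0, 0], [2.4, -13.6, 0, 0], [3.1, -18.2, 0, 0], [3.9, -22.7, 0, 0], [4.7, -27, 0, 0], [5.3, -30.5, 0, 0], [5.6, -32.4, 0, 0], [5.7, -32.8, 0, 0], [5.7, -32.8, 0, 0], [5.7, -32.8, 0, 0]]}}

```text
t: 25.38
eef_pos: [0.5441, -0.1817, 0.1271]
ee_rot: [0.04, 0.999, 0.0, -0.0]
contact_force: [1.1, 0.6, 0.2]
opening: 0.0216
```

Run:
```python
from h import *
from station import *
s=read_state(); show(s)
go(s["eef_pos"],s["ee_rot"],(*P['c'],.0264))
```

```text
t 25.38 [ 0.5441 -0.1817  0.1271] F [1.1 0.6 0.2] op 0.0216 q [-0.47  0.28  1.62  0.    1.24 -1.97]
tool shift cm [ 0.06 -0.16 10.07] roll 0.002
```

{"op": "send_rows", "data": {"targets": [[0, -0.05, 1.5, 0], [0, -0.05, 4, 0], [0, -0.05, 6.5, 0], [0, -0.05, 8.3, 0], [0, -0.05, 9.3, 0], [0, -0.05, 9.7, 0], [0, -0.05, 9.85, 0], [0, -0.05, 9.95, 0], [0, -0.05, 10.05, 0], [0, -0.05, 10.1, 0], [0, -0.05, 10.1, 0], [0, -0.05, 10.1, 0]]}}

```text
t: 26.88
eef_pos: [0.5439, -0.1835, 0.0263]
ee_rot: [0.04, 0.999, -0.0, 0.0]
contact_force: [-1.0, 0.3, -0.6]
opening: 0.0212
```

{"op": "send_rows", "data": {"targets": [[0, 0, 0.03, 0], [0, 0, 0.05, 0], [0, 0, 0.05, 0], [0, 0, 0.05, 0]]}}

```text
t: 27.38
eef_pos: [0.5439, -0.1835, 0.0263]
ee_rot: [0.04, 0.999, -0.0, 0.0]
contact_force: [-2.9, 1.5, 4.7]
opening: 0.0214
```

{"op": "send_rows", "data": {"targets": [[0, 0, 0, 0], [0, 0, 0, 0], [0, 0, 0, 0], [0, 0, 0, 0]], "jaw": 4.4}}

```text
t: 27.88
eef_pos: [0.5438, -0.1834, 0.0256]
ee_rot: [0.04, 0.999, 0.0, -0.0]
contact_force: [0.1, 0.1, 0.4]
opening: 0.0439
```

{"op": "send_rows", "data": {"targets": [[0, 0, -1, 0], [0, 0, -3, 0], [0, 0, -6, 0], [0, 0, -9, 0], [0, 0, -11, 0], [0, 0, -12, 0], [0, 0, -12, 0], [0, 0, -12, 0]]}}

```text
t: 28.88
eef_pos: [0.5431, -0.1831, 0.1447]
ee_rot: [0.04, 0.999, 0.0, -0.001]
contact_force: [-0.6, -0.5, 0.1]
opening: 0.0442
```

Run:
```python
from h import *
from station import *
s=read_state(); show(s)
go(s["eef_pos"],s["ee_rot"],(*W['d'],.14))
```

```text
t 28.88 [ 0.5431 -0.1831  0.1447] F [-0.6 -0.5  0.1] op 0.0442 q [-0.48  0.26  1.61 -0.    1.28 -1.97]
tool shift cm [-1.87 44.03  0.5 ] roll 0.0
```

{"op": "send_rows", "data": {"targets": [[-0.1, 2, 0, 0], [-0.3, 6.5, 0, 0], [-0.5, 12, 0, 0], [-0.7, 17.5, 0, 0], [-1, 23, 0, 0], [-1.2, 28.5, 0, 0], [-1.4, 34, 0, 0], [-1.6, 38.7, 0, 0], [-1.8, 42, 0, 0], [-1.9, 44, 0, 0], [-1.9, 44.1, 0, 0], [-1.9, 44.1, 0, 0]], "jaw": 4}}

```text
t: 30.38
eef_pos: [0.5981, 0.2537, 0.1454]
ee_rot: [0.041, 0.999, -0.0, -0.0]
contact_force: [0.4, -0.3, -0.4]
opening: 0.0398
```

Run:
```python
from h import *
from station import *
s=read_state(); show(s)
go(s["eef_pos"],s["ee_rot"],(*W['d'],.005))
c=camera("scene"); cv2.imwrite("pics/scene5.png",c["frame"][:,:,::-1]);X=cloud(c).reshape(-1,3)
for k,p in (("a",P["a"]),("b",P["b"]),("c",P["c"]),("kg",(.371,-.169)),("d",W["d"])):
    w=X[np.hypot(*(X[:,:2]-p).T)<.022]; w=w[w[:,2]<.12]; zt=w[:,2].max(); t=w[w[:,2]>zt-.004]; print(k,zt,((t.max(0)+t.min(0))/2).round(4))
```

```text
t 30.38 [0.5981 0.2537 0.1454] F [ 0.4 -0.3 -0.4] op 0.0398 q [ 0.27  0.41  1.4  -0.    1.33 -1.22]
tool shift cm [ 0.07  0.07 14.04] roll -0.0
a 0.09133854345525722 [ 0.4286 -0.1721  0.0894]
b 0.07478101120708125 [ 0.4857 -0.1789  0.0729]
c 0.0638799057844916 [ 0.5439 -0.1826  0.0619]
kg 0.10904460166500263 [ 0.3699 -0.1692  0.1071]
d 0.03428481926271654 [0.5976 0.2551 0.0325]
```

View pics/scene5.png

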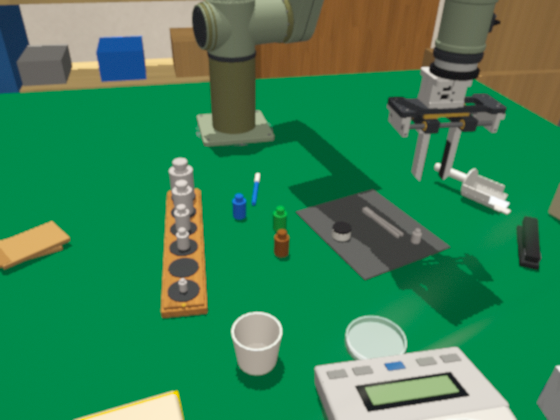

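w_c stands on pad_3 (183,238). The last one is w_d at (417,236).

{"op": "send_rows", "data": {"targets": [[0.03, 0.05, 2, 0], [0.03, 0.05, 5, 0], [0.03, 0.05, 8.5, 0], [0.03, 0.05, 11.2, 0], [0.03, 0.05, 12.7, 0], [0.03, 0.05, 13.5, 0], [0.03, 0.05, 13.9, 0], [0.03, 0.05, 14, 0], [0.03, 0.05, 14, 0], [0.03, 0.05, 14, 0]]}}

```text
t: 31.68
eef_pos: [0.5987, 0.2553, 0.0065]
ee_rot: [0.04, 0.999, 0.0, 0.001]
contact_force: [-0.3, -0.3, -0.6]
opening: 0.0401
```

{"op": "send_rows", "data": {"targets": [[0, 0, 0, 0], [0, 0, 0, 0], [0, 0, 0, 0], [0, 0, 0, 0], [0, 0, 0, 0], [0, 0, 0, 0]], "jaw": 1}}

```text
t: 32.42
eef_pos: [0.5982, 0.2551, 0.0058]
ee_rot: [0.04, 0.999, 0.0, 0.0]
contact_force: [-1.0, -0.1, 1.1]
opening: 0.0174
```

Gripped on the body, with the opening at 17.4 mm against 18 mm.

{"op": "send_rows", "data": {"targets": [[0, 0, -0.5, 0], [0, 0, -1.5, 0], [0, 0, -3, 0], [0, 0, -5.5, 0], [0, 0, -8, 0], [0, 0, -10.5, 0], [0, 0, -12, 0], [0, 0, -12, 0], [0, 0, -12, 0]]}}

```text
t: 33.55
eef_pos: [0.5974, 0.2549, 0.1248]
ee_rot: [0.04, 0.999, -0.0, -0.001]
contact_force: [-0.3, 0.9, -0.5]
opening: 0.0171
```

Run:
```python
from h import *
from station import *
s=read_state(); show(s)
go(s["eef_pos"],s["ee_rot"],(*P['d'],.125))
```

```text
t 33.55 [0.5974 0.2549 0.1248] F [-0.3  0.9 -0.5] op 0.0171 q [ 0.27  0.43  1.42 -0.    1.29 -1.22]
tool shift cm [ -3.93 -44.11   0.  ] roll 0.0
```

{"op": "send_rows", "data": {"targets": [[-0.2, -2, 0, 0], [-0.6, -6.5, 0, 0], [-1.1, -12, 0, 0], [-1.6, -17.5, 0, 0], [-2, -23, 0, 0], [-2.5, -28.5, 0, 0], [-3, -34, 0, 0], [-3.4, -38.7, 0, 0], [-3.7, -42, 0, 0], [-3.9, -44, 0, 0], [-3.9, -44.1, 0, 0], [-3.9, -44.1, 0, 0]]}}

```text
t: 35.05
eef_pos: [0.6011, -0.1866, 0.1254]
ee_rot: [0.04, 0.999, 0.0, -0.0]
contact_force: [0.1, -0.1, 0.1]
opening: 0.0169
```

Run:
```python
from h import *
from station import *
s=read_state(); show(s)
go(s["eef_pos"],s["ee_rot"],(*P['d'],.0248))
```

```text
t 35.05 [ 0.6011 -0.1866  0.1254] F [ 0.1 -0.1  0.1] op 0.0169 q [-0.44  0.39  1.48  0.    1.28 -1.93]
tool shift cm [-1.000e-02 -1.500e-01  1.006e+01] roll 0.001
```

{"op": "send_rows", "data": {"targets": [[0, -0.03, 1.5, 0], [0, -0.03, 4, 0], [0, -0.03, 6.5, 0], [0, -0.03, 8.3, 0], [0, -0.03, 9.3, 0], [0, -0.03, 9.7, 0], [0, -0.03, 9.85, 0], [0, -0.03, 9.95, 0], [0, -0.03, 10.05, 0], [0, -0.03, 10.1, 0], [0, -0.03, 10.1, 0], [0, -0.03, 10.1, 0]]}}

```text
t: 36.55
eef_pos: [0.6014, -0.188, 0.0248]
ee_rot: [0.04, 0.999, -0.0, 0.0]
contact_force: [-0.2, -0.4, -0.5]
opening: 0.0169
```

{"op": "send_rows", "data": {"targets": [[0, 0, 0.02, 0], [0, 0, 0.04, 0], [0, 0, 0.04, 0], [0, 0, 0.04, 0]]}}

```text
t: 37.05
eef_pos: [0.6015, -0.188, 0.0248]
ee_rot: [0.04, 0.999, -0.0, 0.0]
contact_force: [-1.4, 0.9, 4.3]
opening: 0.0171
```

{"op": "send_rows", "data": {"targets": [[0, 0, 0, 0], [0, 0, 0, 0], [0, 0, 0, 0], [0, 0, 0, 0]], "jaw": 4}}

```text
t: 37.55
eef_pos: [0.6013, -0.1879, 0.0241]
ee_rot: [0.04, 0.999, 0.0, -0.0]
contact_force: [-0.1, -0.1, -0.5]
opening: 0.0399
```

{"op": "send_rows", "data": {"targets": [[0, 0, -1, 0], [0, 0, -3, 0], [0, 0, -6, 0], [0, 0, -9, 0], [0, 0, -12, 0], [0, 0, -14, 0], [0, 4, -14, 0], [0, 9, -14, 0], [0, 14, -14, 0], [0, 18, -14, 0], [0, 20, -14, 0], [0, 20, -14, 0]]}}

```text
t: 39.05
eef_pos: [0.6176, 0.0121, 0.1646]
ee_rot: [0.039, 0.999, -0.0, 0.0]
contact_force: [-0.7, -0.8, 0.6]
opening: 0.0398
```

Run:
```python
from h import *
from station import *
s=read_state(); show(s)
for n in("scene","top"):
  c=camera(n); cv2.imwrite(f"pics/{n}6.png",c["frame"][:,:,::-1]);X=cloud(c).reshape(-1,3)
  for k,p in (("kg",(.3703,-.169)),("a",P["a"]),("b",P["b"]),("c",P["c"]),("d",P["d"]),("g20",(.659,-.1922))):
    w=X[np.hypot(*(X[:,:2]-p).T)<.022]; w=w[w[:,2]<.12]; zt=w[:,2].max(); t=w[w[:,2]>zt-.004]; m=((t.max(0)+t.min(0))/2); print(n,k,zt.round(4),m.round(4),"off mm",((m[:2]-p)*1000).round(1))
```

```text
t 39.05 [0.6176 0.0121 0.1646] F [-0.7 -0.8  0.6] op 0.0398 q [-0.12  0.33  1.47 -0.    1.34 -1.61]
scene kg 0.1088 [ 0.3708 -0.1691  0.1068] off mm [ 0.5 -0.1]
scene a 0.0912 [ 0.4285 -0.1722  0.0892] off mm [1.  1.3]
scene b 0.0746 [ 0.4866 -0.179   0.0727] off mm [ 1.1 -0.5]
scene c 0.0641 [ 0.5454 -0.1828  0.0621] off mm [2.  0.4]
scene d 0.0537 [ 0.601  -0.1871  0.0517] off mm [-0.   0.9]
scene g20 0.047 [ 0.6592 -0.1929  0.0453] off mm [ 0.2 -0.7]
top kg 0.1123 [ 0.3706 -0.1678  0.1103] off mm [0.3 1.2]
top a 0.094 [ 0.4286 -0.1718  0.092 ] off mm [1.1 1.7]
top b 0.0772 [ 0.4865 -0.1773  0.0753] off mm [1.  1.2]
top c 0.0675 [ 0.541  -0.1817  0.0658] off mm [-2.4  1.5]
top d 0.0557 [ 0.5997 -0.1861  0.0539] off mm [-1.3  1.9]
top g20 0.0484 [ 0.6588 -0.1914  0.0465] off mm [-0.2  0.8]
```

View pics/scene6.png

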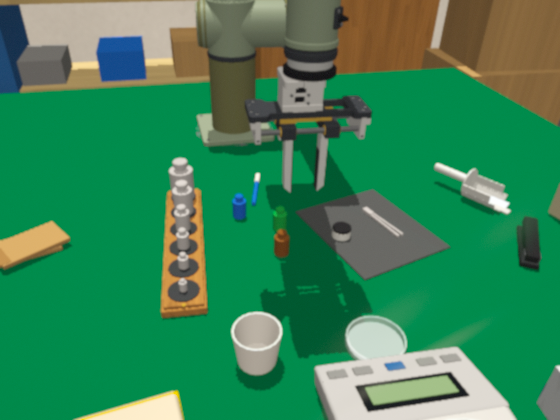

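View pics/top6.png

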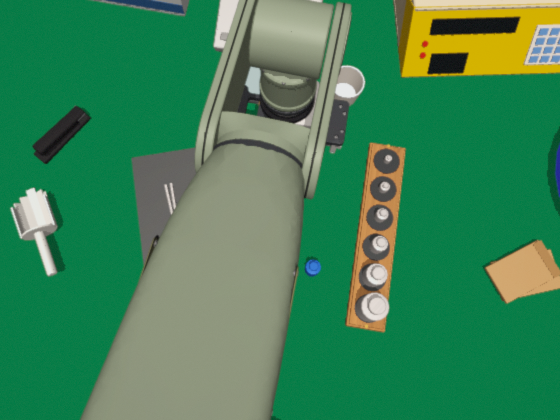

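All six weights stand upright on the rail in falling size. Their heights match the given sizes, every weight is within about 2.5 mm of its pad centre, and the end weights haven't moved. The arm is clear, so I hand in.

```bash
python3 -c "
from station import *
print(hand_in())"
```

```text
the job is handed in; nothing more can be done
None
```

The four loose weights are back on the rail and the job is handed in, at about 39 s of robot time. kg stood at the near end, so I placed w_a on pad_1, w_b on pad_2, w_c on pad_3 and w_d on pad_4. Each was gripped on its body, set down until it just touched the pad (about 5 N), then released.

The last scene and top pictures show all six weights upright and falling in size from kg to g20.
- **Centring:** each placed weight is within about 3 mm of its pad centre. The two cameras disagree by up to about 4 mm along the row for w_c (+2.0 and -2.4 mm). That is slightly more than the roughly 2 mm calibration of each camera would explain.
- **Heights:** the tops match the given sizes to about 3 mm in the scene view. The top camera reads about 1–3 mm higher.
- **End weights:** kg and g20 measure within about 1 mm of where they started.
- **Look-alikes:** I never touched them, and they looked undisturbed in the last scene picture. The arm hid the green and brown ones in the top picture.
- **Forces:** contact readings stayed below about 7 N at the end of every move.

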